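# Prise open the dice case

### The arm

A 6-joint arm with a two-finger parallel gripper is mounted at the origin on the work surface. World frame = base frame: x ahead of the robot, y to its left, z up, the work surface at z = 0. Lengths are in mm, angles in degrees, forces in N, time in s.
With the tool pointing down it reaches from about 350 to 925 mm from the base axis. Payload 6.4 kg.
Tool frame: the origin (TCP) lies at the very end of the fingers, on their centre line; the grasp point (between the pads) lies 19 mm behind it; z points along the fingers, x is the direction in which the jaws open and shut, and the axes are right-handed (so a half turn about z gives the same grasp; the last joint's range is limited). The gripper opens to 94 mm and grips with 3 to 60 N. Pads are 16 mm wide; open, the fingers measure 119 mm over their backs; the gripper's body (75 mm by 177 mm) begins 78 mm behind the grasp point.
Start: joints at [-81.538, 14.043, 89.255, -0, 76.702, -9.975], TCP at [205.583, -616.643, 205.455] pointing down, gripper open.
Joint ranges: [-179.41, 179.41], [-58.25, 129.5], [7.25, 145.43], [-54.29, 234.29], [11.92, 165.04], [-157.13, 157.13]. Speed limits (degrees/s): [147.25, 147.25, 180, 180, 180, 180].

### API

Orientations are given as a 3x3 rotation matrix whose columns are the frame's x, y, z axes.
In Python, from bench import bot gives the robot as it stands. The module is installed in compiled form; this text tells all that it offers. Calls block until the motion is done:
- bot.goto(position, orientation): joint-space move of the TCP to a pose.
- bot.movel(position, vel=150, ori=None, force_limit=None): straight line of the TCP; ori=None keeps the orientation; vel is the mean speed in mm/s. With force_limit (N) it stops when the force on the tool has changed by that much, and returns True; else False.
- bot.move_j(angles): joint-space move.
- bot.move_gripper(opening, newtons=None): finger opening in mm; newtons is the grip in N (None keeps the last); returns when the fingers have stopped.
- bot.hold(seconds).
- bot.solve_ik(position, orientation): joint angles nearest the present ones, or None.
- bot.get_obs(): the state.
- bot.camera(name): name is "side" or "top"; returns the picture (420x560x3 uint8, red, green, blue); there is no depth.
- bot.camera_params(name): a dict with "mtx" (3x3 intrinsics, pixels), "dist" ([k1, k2, p1, p2, k3] as OpenCV has them; the pictures are not rectified), "T" (4x4, takes a point from camera to world coordinates). Camera axes: x right, y down, z forward; pixel columns grow to the right and rows downward; lengths in mm; the calibration is good to about 2 mm. A picture is of the moment at which its call begins. camera_params takes no time and is no camera call.
A pose or a line that the arm cannot do raises bot.Unreachable and nothing moves.
- bot.job_done(): hands the job in, once; it reports no verdict.
The state is a dict: "clock": time; "qpos": joint angles; "joint_vel": joint speeds; "joint_torque": joint torques, N m; "ee_pos": TCP position; "tcp_rot": TCP orientation; "force": force on the tool from outside, world axes, zero at the start; "torque": the same for the moment, N m; "finger_gap": finger opening in mm.
Only numpy, scipy, OpenCV 4.12 (cv2) and the standard library are available. Lean on these libraries where they do the work, as an engineer would, in place of code of your own. Each camera call takes 0.05 s, during which the arm holds its last target.

### The job

Pick up the thin flat-bladed opener, slide its blade under the overhanging lip of the larger dice case's lid and lever the lid up until it stands open by more than half a right angle, without touching that lid with the gripper or the arm. Then lay the opener back down flat on the table, without dropping it, and let go; leave the smaller case shut.

Things in the scene. Friction and masses are not known exactly. Their poses are not given: they have to be found in the camera images.
- opener_grip (a point): Loose opener (90 g) lying flat: wooden handle 105 long, 18 wide, 22 high; thin steel blade 24 wide, 2.5 thick, sticking out 85 from one end at the handle's mid-height. Point: mid-section of the handle, 11 above the table, 25 behind its blade end, 110 behind the blade tip; good to grip. x to the blade tip, y across, z up. (The thick wooden stick nearby has no blade.) All in mm.
- case_lip (a point): Larger dice case: fixed wooden box, 80 mm along the hinge, 90 deep, walls 50 high. Its 6 mm lid overhangs the wall opposite the hinge by a 16 mm lip. Point: middle of the lip's free edge, underside, 50 above the table when shut; moves with the lid. Shut: y points level from lip to hinge (the way the blade goes in), z up. Hinge line: parallel to x, 106 mm along y, at the same height.
- case_lid (a joint): Angle of the larger case's lid (rad): 0 shut, growing as the lip rises, 1.75 at the stop. The hinge is slightly stiff: the lid stays at whatever angle it is left. Raising it at the lip takes 1 to 2 N.
- smallcase_lid (a joint): Angle of the smaller case's lid (rad), 0 shut; it must stay shut. That case is alike but 56 mm wide, 66 deep, 40 high with its lid, fixed, 120 to 250 mm from the larger one, nearer to the robot or farther from it, with its lip on the same side.
There are look-alikes about, which are no part of the job. What is shaped like the part that bears smallcase_lid but green, purple or red is not meant.

How it is judged (in metres and radians):
On the way:
1. the opener lifts the larger case's lid past about 10 degrees (value of joint case_lid above 0.17 rad and contact force between opener and case_lid above 0.2 N), for 0.1 s.
At the end, for the whole second after the job is handed in: The larger case's lid stands open by more than 0.7 rad (40 degrees), the smaller case's lid is shut (under 0.1 rad), and the opener lies released and still on the table, its handle's middle less than 20 mm above the table and its length level within 10 degrees (value of joint case_lid above 0.7 rad and value of joint smallcase_lid below 0.1 rad and height (world z) of opener_grip below 0.02 m and angle between opener_grip's own x axis and vertical above 1.4 rad and linear speed of opener below 0.02 m/s); the robot touches nothing.
It fails at once if the gripper or the arm touches the larger case's lid (over 1 N) (contact force between any of the fingers, the arm and case_lid above 1 N).
It fails at once if the smaller case's lid is opened (over 0.2 rad) (value of joint smallcase_lid above 0.2 rad).
It fails at once if the opener is dropped (out of the fingers more than 40 mm above its resting height) (height (world z) of opener_grip above 0.051 m and contact force between the fingers and opener below 0.05 N and contact force between opener and anything else below 0.05 N).
It also fails if it takes over 48 s, if anything falls off the work surface, if the arm or the gripper's body presses on something with over 40 N, if the wrist force passes 120 N, or if a joint passes its speed limit or range.

## Working session

There is one attempt and no reset: what is moved stays moved. The work goes in short steps, each a Python script; the robot and the scene stay as the last script left them, time stands still between calls to the robot, and variables do not carry over. Pictures are saved under pics/ and viewed, and the job is handed in when it is done.

```bash
mkdir -p pics; python3 - <<'E'
from bench import bot
import cv2
for n in("top","side"):
    cv2.imwrite(f"pics/{n}0.png",bot.camera(n)[:,:,::-1])
    p=bot.camera_params(n);print(n,p["mtx"].round(1).tolist(),p["dist"],p["T"].round(3).tolist())
print(bot.get_obs())
E
```

```text
top [[480.4, 0.0, 283.5], [0.0, 480.4, 203.4], [0.0, 0.0, 1.0]] [-0.03996547  0.          0.          0.          0.        ] [[-0.014, -0.981, 0.192, 455.178], [-0.999, 0.008, -0.035, 56.782], [0.033, -0.192, -0.981, 939.347], [0.0, 0.0, 0.0, 1.0]]
side [[398.4, 0.0, 279.8], [0.0, 398.4, 207.1], [0.0, 0.0, 1.0]] [-0.10396927  0.          0.          0.          0.        ] [[-0.987, -0.107, 0.116, 505.665], [-0.158, 0.65, -0.743, 671.857], [0.004, -0.752, -0.659, 634.879], [0.0, 0.0, 0.0, 1.0]]
{'clock': 0.1, 'qpos': array([-8.15359978e+01,  1.40797559e+01,  8.93163560e+01, -1.67444325e-03,
        7.67008180e+01, -9.97507052e+00]), 'joint_vel': array([ 0.04599116, -0.07426864, -0.20649909,  0.05144911, -0.09725406,
       -0.08012915]), 'joint_torque': array([ 9.07276735e-04, -4.16912556e+01, -3.15525591e+01,  6.87796134e-02,
        3.09526676e-02, -5.96889117e-05]), 'ee_pos': array([ 205.51285601, -616.09969435,  204.47431828]), 'tcp_rot': array([[ 3.16302217e-01, -9.48658437e-01, -2.77135645e-04],
       [-9.48657006e-01, -3.16302227e-01,  1.66913347e-03],
       [-1.67109617e-03, -2.65043945e-04, -9.99998569e-01]]), 'force': array([-0.89566626, -0.28621363,  0.06869954]), 'torque': array([ 0.05344403, -0.00782779,  0.0116917 ]), 'finger_gap': 93.87355693753871}
```

View pics/top0.png

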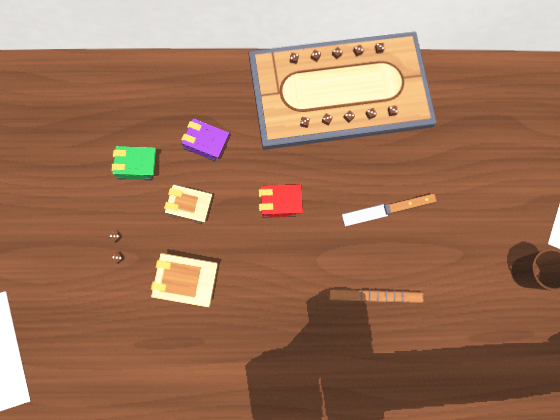

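View pics/side0.png

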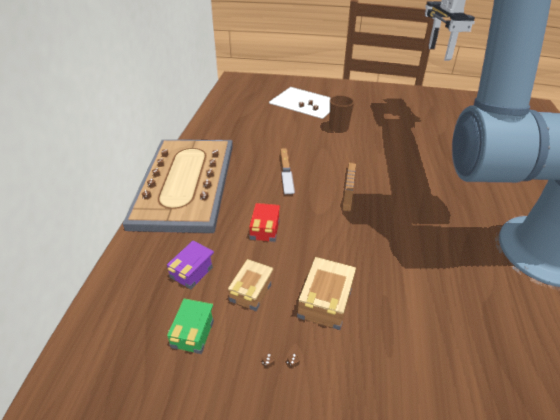

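Candidates for the opener are the knife-like tool at top (390,210), with its blade tip at (344,220), and the bare wooden stick at top (376,296). The knife-like one has the blade. For the larger case it is the cream one at top (185,280), against the smaller cream case at (188,203). The green, purple and red cases are look-alikes. I'll confirm with enlarged crops.

```bash
python3 - <<'E'
import cv2,numpy as np
t=cv2.imread("pics/top0.png");s=cv2.imread("pics/side0.png")
def crop(im,x,y,w,h,k,n):
    c=cv2.resize(im[y:y+h,x:x+w],None,fx=k,fy=k,interpolation=cv2.INTER_CUBIC)
    for i in range(0,w,10):
        cv2.putText(c,str(x+i),(i*k,8),0,.3,(255,255,255),1);cv2.line(c,(i*k,8),(i*k,14),(0,255,0),1)
    for j in range(0,h,10):
        cv2.putText(c,str(y+j),(0,j*k+4),0,.3,(255,255,255),1)
    cv2.imwrite(n,c)
crop(t,335,185,110,45,7,"pics/c_open.png")
crop(t,145,180,80,130,4,"pics/c_case.png")
crop(s,220,250,145,80,5,"pics/c_side.png")
crop(s,270,140,40,60,8,"pics/c_sopen.png")
E
```

```text
(no output)
```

View pics/c_open.png

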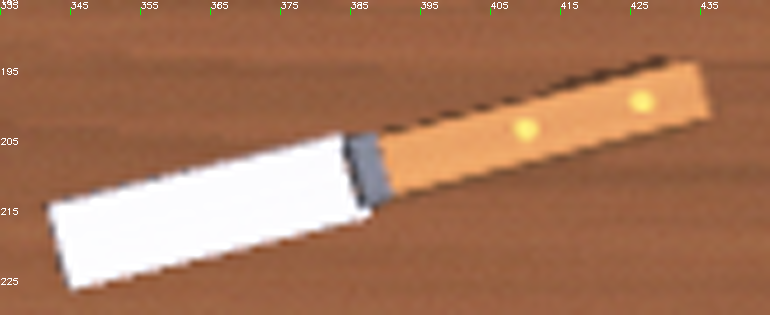

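View pics/c_case.png

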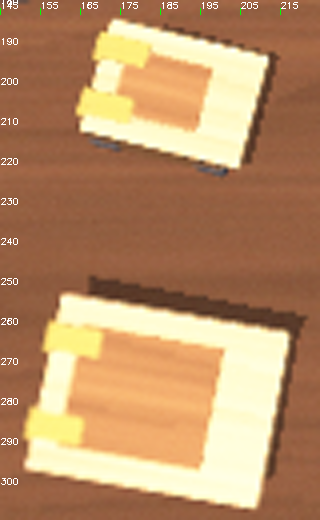

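View pics/c_side.png

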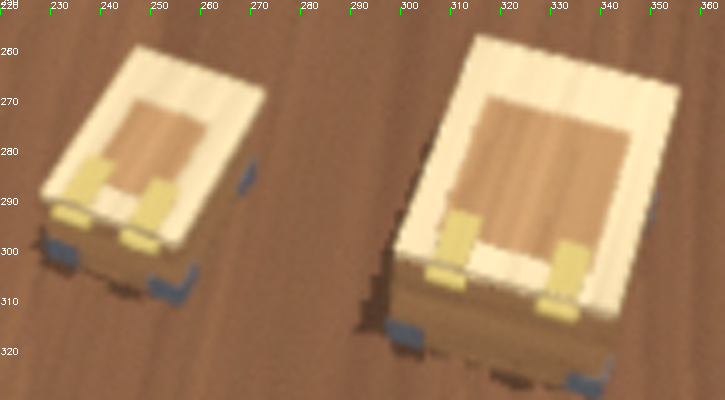

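View pics/c_sopen.png

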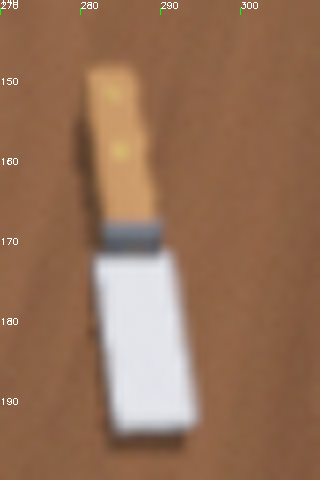

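The crops confirm both: the blade opener has its tip edge at top (341.7,214.3)–(345,226.4), and the larger cream case has its lip edge at top (217,263)–(210,307.5) with the hinges on the left. Next I'll turn these into positions.

```bash
cat > h.py <<'E'
from bench import bot
import cv2,numpy as np
def ray(n,pts):
    p=bot.camera_params(n);u=cv2.undistortPoints(np.float64(pts).reshape(-1,1,2),p["mtx"],np.array(p["dist"])).reshape(-1,2)
    d=np.c_[u,np.ones(len(u))]@p["T"][:3,:3].T
    return p["T"][:3,3],d
def onz(n,pts,z):
    o,d=ray(n,pts);return o+d*((z-o[2])/d[:,2])[:,None]
def proj(n,P):
    p=bot.camera_params(n);Ti=np.linalg.inv(p["T"])
    return cv2.projectPoints(np.float64(P).reshape(-1,1,3),cv2.Rodrigues(Ti[:3,:3])[0],Ti[:3,3],p["mtx"],np.array(p["dist"]))[0].reshape(-1,2)
E
python3 - <<'E'
from h import *
np.set_printoptions(suppress=True,precision=1)
a=onz("top",[(160,253),(217.2,262.7),(209.7,307.5),(151.2,297.2)],56)
b=onz("side",[(299,300),(315.2,257.2),(356.2,267.6),(343.6,313.6)],56)
print(a,b)
for q in(a,b): print([np.linalg.norm(q[i]-q[(i+1)%4]) for i in range(4)], np.degrees(np.arctan2(*(q[0]+q[3]-q[1]-q[2])[[1,0]])),(q[1]+q[2])/2)
s=onz("top",[(171.8,184.5),(213,193.5),(206,222),(165,213)],40)
s2=onz("side",[(228.3,288.5),(247.5,259.2),(273.2,268.4),(256,299)],40)
print(s,s2)
for n,t,h in(("top",[(341.7,214.3),(345,226.4)],[(434.6,193.9),(436.6,201.7)]),("side",[(284.4,194),(294.7,193)],[(281,148.5),(287.5,148.5)])):
    T=onz(n,t,12.2);H=onz(n,h,22);print(n,T,H);v=T.mean(0)-H.mean(0);print(np.linalg.norm(v),np.degrees(np.arctan2(v[1],v[0])))
E
```

```text
[[537.3 252.6  56. ]
 [518.6 148.   56. ]
 [438.6 160.6  56. ]
 [457.9 265.8  56. ]] [[535.6 257.1  56. ]
 [517.  152.9  56. ]
 [437.8 166.9  56. ]
 [457.  273.2  56. ]]
[np.float64(106.21744375897977), np.float64(80.98598902966657), np.float64(106.97415411280079), np.float64(80.45607055573527)] 79.7207973293979 [478.6 154.3  56. ]
[np.float64(105.82456235811702), np.float64(80.4846261856862), np.float64(108.0686500002131), np.float64(80.30583893455294)] 79.82697611028168 [477.4 159.9  56. ]
[[669.5 238.1  40. ]
 [651.3 159.2  40. ]
 [596.4 171.6  40. ]
 [614.3 249.2  40. ]] [[668.4 241.5  40. ]
 [648.9 165.5  40. ]
 [594.8 180.4  40. ]
 [613.2 256.   40. ]]
top [[613.7 -90.5  12.2]
 [589.6 -96.1  12.2]] [[ 651.4 -276.    22. ]
 [ 635.6 -278.8   22. ]]
189.0482976141916 102.8074153979416
side [[612.1 -80.7  12.2]
 [587.6 -88.7  12.2]] [[ 650.1 -267.1   22. ]
 [ 632.1 -270.1   22. ]]
188.66800012868552 102.6391535953057
```

```bash
cat >> h.py <<'E'
def R(deg,flip=1):
    a=np.radians(deg);y=flip*np.array([np.cos(a),np.sin(a),0]);z=np.array([0,0,-1.]);return np.c_[np.cross(y,z),y,z]
def d(deg): a=np.radians(deg);return np.array([np.cos(a),np.sin(a),0])
E
python3 - <<'E'
from h import *
np.set_printoptions(suppress=True,precision=1)
g=np.array([600.7,-89.5,0])-110*d(102.7);L=np.array([478,157,0])
print(g)
for f in(1,-1):
    print(f,bot.solve_ik(g+[0,0,2],R(102.7,f)))
    for dy,z in((-130,120),(-115,44),(-60,140)):print(bot.solve_ik(L+dy*d(79.8)+[0,0,z],R(79.8,f)))
E
```

```text
[ 624.9 -196.8    0. ]
1 [-27.4  28.5  93.9  -0.   57.6 139.9]
None
None
None
-1 [-27.4  28.5  93.9  -0.   57.6 -40.1]
[-10.6  -7.1 120.9  -0.   66.2  -0.4]
[ -8.7   1.1 122.4  -0.   56.5   1.5]
[ -1.8  -5.5 117.1  -0.   68.4   8.4]
```

```bash
python3 - <<'E'
from h import *
np.set_printoptions(suppress=True,precision=1)
g=np.array([624.9,-196.8,0]);o=R(102.7,-1)
bot.goto(g+[0,0,110],o);bot.move_gripper(60)
cv2.imwrite("pics/top1.png",bot.camera("top")[:,:,::-1]);cv2.imwrite("pics/side1.png",bot.camera("side")[:,:,::-1])
print(bot.get_obs()["clock"],bot.get_obs()["ee_pos"],proj("top",[g+[0,0,110],g+[0,0,11]]),proj("side",[g+[0,0,110],g+[0,0,11]]))
a=cv2.imread("pics/top1.png")[130:290,300:500];b=cv2.imread("pics/side1.png")[60:220,220:420]
cv2.imwrite("pics/j1.png",cv2.resize(np.hstack([a,b]),None,fx=2,fy=2))
E
```

```text
3.05 [ 624.9 -196.8  110. ] [[408.9 198.3]
 [394.6 208.4]] [[286.7 135. ]
 [286.2 166.9]]
```

View pics/j1.png

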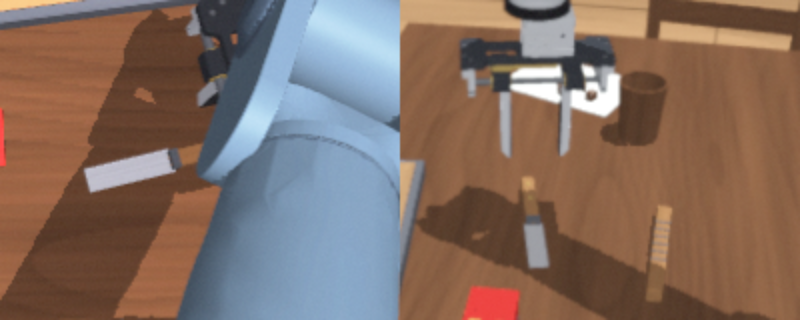

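The side view shows the fingertips straddling the handle line: tip midpoint (287.5,138) against a predicted (286.7,135). The side camera reads slightly toward +y, so I lean on the top camera. Grasping now.

```bash
python3 - <<'E'
from h import *
np.set_printoptions(suppress=True,precision=2)
g=np.array([625.5,-199,0]);o=R(102.7,-1)
bot.movel(g+[0,0,30],vel=150,ori=o)
print(bot.movel(g+[0,0,3],vel=60,force_limit=8))
bot.move_gripper(0,55)
s=bot.get_obs();print(s["clock"],s["finger_gap"],s["ee_pos"],s["force"])
bot.movel(g+[0,0,100],vel=120)
s=bot.get_obs();print(s["clock"],s["finger_gap"],s["ee_pos"],s["force"],s["torque"])
cv2.imwrite("pics/top2.png",bot.camera("top")[:,:,::-1]);cv2.imwrite("pics/side2.png",bot.camera("side")[:,:,::-1])
a=cv2.imread("pics/top2.png")[150:270,320:460];b=cv2.imread("pics/side2.png")[80:200,220:360]
cv2.imwrite("pics/j2.png",cv2.resize(np.hstack([a,b]),(800,343)))
E
```

```text
False
5.0583 17.89347165078259 [ 625.64 -199.02    3.13] [ 0.84 -0.02 -0.18]
6.0167 17.48706994985176 [ 624.76 -198.65   98.88] [-0.59 -0.66 -1.42] [-0.03 -0.09 -0.  ]
```

View pics/j2.png

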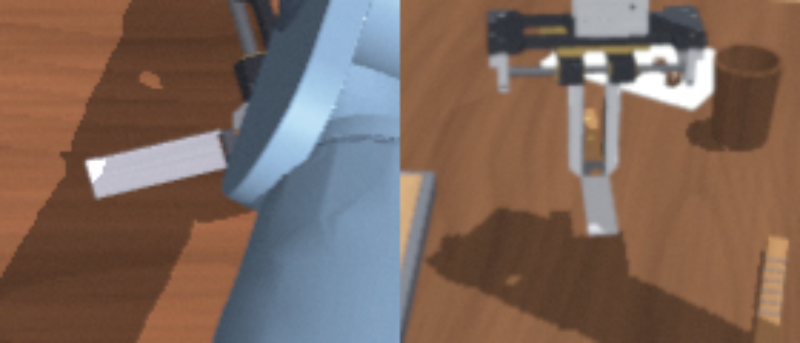

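```bash
python3 - <<'E'
from h import *
np.set_printoptions(suppress=True,precision=1)
for z in (96,102,107,112): print(z,onz("top",[(352.2,213)],z),onz("side",[(290.4,162.1)],z))
g=np.array([624.8,-198.7,0]);print(g+110*d(102.7), proj("top",[g+110*d(102.7)+[0,0,108]]),proj("side",[g+110*d(102.7)+[0,0,108]]))
E
```

```text
96 [[601.6 -96.2  96. ]] [[601.6 -99.3  96. ]]
102 [[600.5 -95.1 102. ]] [[600.5 -90.7 102. ]]
107 [[599.7 -94.2 107. ]] [[599.6 -83.5 107. ]]
112 [[598.8 -93.3 112. ]] [[598.8 -76.4 112. ]]
[600.6 -91.4   0. ] [[350.7 212.4]] [[290.5 159.8]]
```

The opener is held level, with its tip at top (352,213). Next: approach the lip with the blade about 9 mm below it and go in under force guard until it touches the wall.

```bash
python3 - <<'E'
from h import *
np.set_printoptions(suppress=True,precision=2)
L=np.array([478.3,155,0]);D=d(79.8);o=R(79.8,-1);B=L-107*D
bot.goto(B-45*D+[0,0,110],o)
bot.movel(B-35*D+[0,0,32],vel=120)
bot.movel(B-6*D+[0,0,32],vel=60)
s0=bot.get_obs();print(s0["clock"],s0["force"])
r=bot.movel(B+24*D+[0,0,32],vel=15,force_limit=3)
s=bot.get_obs();print(r,s["clock"],s["ee_pos"],(s["ee_pos"]-B)@D,s["force"],s["finger_gap"])
cv2.imwrite("pics/top3.png",bot.camera("top")[:,:,::-1]);cv2.imwrite("pics/side3.png",bot.camera("side")[:,:,::-1])
a=cv2.imread("pics/top3.png")[210:330,140:280];b=cv2.imread("pics/side3.png")[210:330,270:410]
cv2.imwrite("pics/j3.png",cv2.resize(np.hstack([a,b]),(800,343)))
E
```

```text
8.6 [-0.46 -0.32 -0.85]
True 9.9417 [461.61  64.86  31.54] 15.329055155033595 [ 0.21 -1.37  0.5 ] 17.507331481236804
```

View pics/j3.png

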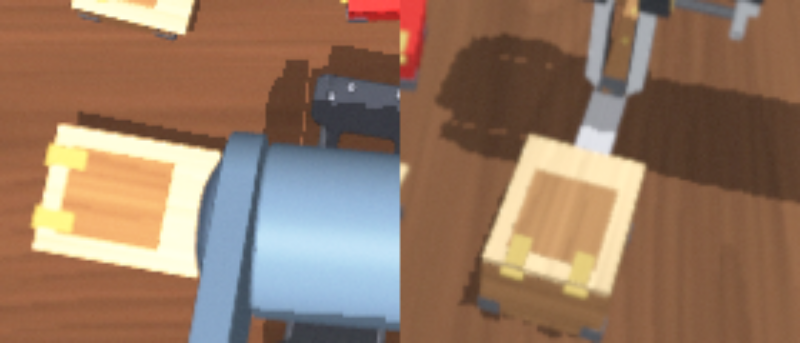

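The stop came at 15.3 mm (16 mm expected), so the tip is at the wall under the lip. In the side view the blade at (597,140 in the crop) sits under the lip near its middle. I'll back off 4 mm and lift along the arc.

```bash
cat >> h.py <<'E'
D=d(79.8);W=np.array([461.61,64.86,0])
def tcp(th,r=94.,dz=0): return W+(90-r*np.cos(th))*D+[0,0,40.8+r*np.sin(th)+dz]
E
python3 - <<'E'
from h import *
np.set_printoptions(suppress=True,precision=2)
p=bot.get_obs()["ee_pos"];bot.movel(p-4*D,vel=30)
s=bot.get_obs();print(s["force"])
for th in(0,.08,.16,.24,.32,.4):
    bot.movel(tcp(th),vel=35);s=bot.get_obs();print(th,s["clock"],s["ee_pos"],s["force"],s["torque"])
cv2.imwrite("pics/top4.png",bot.camera("top")[:,:,::-1]);cv2.imwrite("pics/side4.png",bot.camera("side")[:,:,::-1])
a=cv2.imread("pics/top4.png")[210:330,140:280];b=cv2.imread("pics/side4.png")[210:330,270:410]
cv2.imwrite("pics/j4.png",cv2.resize(np.hstack([a,b]),(800,343)))
E
```

```text
[-0.07 -0.32 -0.48]
0 10.75 [461.18  60.96  41.14] [-0.15  0.47 -0.46] [-0.08 -0.06  0.01]
0.08 11.1167 [461.13  61.25  48.58] [ 0.74 -0.88 -0.58] [-0.03 -0.12 -0.05]
0.16 11.4833 [461.35  62.18  56.09] [ 0.13 -0.3  -1.58] [-0.08 -0.04 -0.01]
0.24 11.85 [461.59  63.67  63.47] [-0.61 -0.25 -0.81] [-0.04 -0.04 -0.04]
0.32 12.2167 [461.97  65.72  70.69] [-0.11 -0.44 -0.14] [-0.01 -0.07  0.  ]
0.4 12.5833 [462.44  68.37  77.7 ] [-0.22 -0.34 -1.87] [-0.05 -0.09 -0.03]
```

View pics/j4.png

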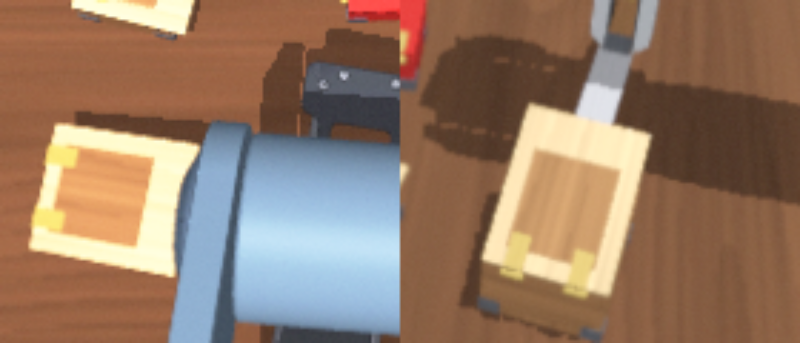

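The lid is following: the lip edge in the side crop rose from y≈148 to y≈118, and the blade is still beneath it. Continuing.

```bash
python3 - <<'E'
from h import *
np.set_printoptions(suppress=True,precision=2)
for th in(.5,.6,.7,.8,.9,1.0):
    bot.movel(tcp(th),vel=35);s=bot.get_obs();print(th,s["clock"],s["ee_pos"],s["force"])
cv2.imwrite("pics/top5.png",bot.camera("top")[:,:,::-1]);cv2.imwrite("pics/side5.png",bot.camera("side")[:,:,::-1])
a=cv2.imread("pics/top5.png")[210:330,140:280];b=cv2.imread("pics/side5.png")[210:330,270:410]
cv2.imwrite("pics/j5.png",cv2.resize(np.hstack([a,b]),(800,343)))
for th in(.6,.8,1.0):
    C=[W+107*D+(90-106*np.cos(th))*D+[0,0,50+106*np.sin(th)]+k*R(79.8)[:,0]*40 for k in(-1,1)]
    print(th,(proj("side",C)-[270,210])*2.857+[400,0])
E
```

```text
0.5 13.1 [463.19  72.44  86.19] [0.79 0.54 0.12]
0.6 13.5167 [464.    77.3   94.15] [-0.32 -0.44 -0.31]
0.7 13.9333 [465.01  82.92 101.61] [-0.6   0.68 -1.14]
0.8 14.35 [466.14  89.26 108.46] [ 0.45 -0.02 -1.04]
0.9 14.7667 [467.37  96.21 114.63] [-0.07  0.18 -0.2 ]
1.0 15.1833 [468.71 103.75 120.09] [-0.7   0.75 -1.01]
0.6 [[527.51  92.51]
 [651.26 123.32]]
0.8 [[523.23  89.44]
 [650.57 121.1 ]]
1.0 [[517.06  93.03]
 [648.17 125.77]]
```

View pics/j5.png

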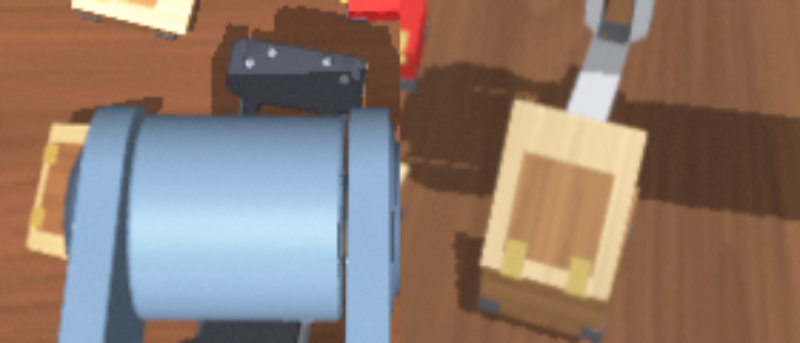

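The side crop's left lip corner at x≈516 matches the predicted 517 for 1.0 rad. Withdrawing straight back, then checking the lid from above.

```bash
python3 - <<'E'
from h import *
np.set_printoptions(suppress=True,precision=2)
p=bot.get_obs()["ee_pos"]
bot.movel(p-10*D-[0,0,3],vel=60)
bot.movel(p-150*D,vel=150)
bot.goto([625.5,-199,110],R(102.7,-1))
s=bot.get_obs();print(s["clock"],s["ee_pos"],s["force"],s["finger_gap"])
cv2.imwrite("pics/top6.png",bot.camera("top")[:,:,::-1]);cv2.imwrite("pics/side6.png",bot.camera("side")[:,:,::-1])
a=cv2.imread("pics/top6.png")[170:330,140:300];b=cv2.imread("pics/side6.png")[120:330,220:430]
cv2.imwrite("pics/j6.png",np.hstack([cv2.resize(a,(400,400)),cv2.resize(b,(400,400))]))
for th in(.6,.8,1.0,1.1):
    # top face outer edge: 6mm above underside
    C=[W+107*D+(90-106*np.cos(th)+6*np.sin(th))*D+[0,0,50+106*np.sin(th)+6*np.cos(th)]+k*R(79.8)[:,0]*40 for k in(-1,1)]
    print(th,(proj("top",C)-[140,170])*2.5)
E
```

```text
17.6417 [ 624.98 -197.82  109.71] [-1.05 -0.61 -0.51] 17.56455042782271
0.6 [[153.47 222.44]
 [130.34 340.42]]
0.8 [[128.97 216.99]
 [104.97 337.09]]
1.0 [[100.28 211.04]
 [ 75.38 332.85]]
1.1 [[ 84.77 207.97]
 [ 59.44 330.43]]
```

View pics/j6.png

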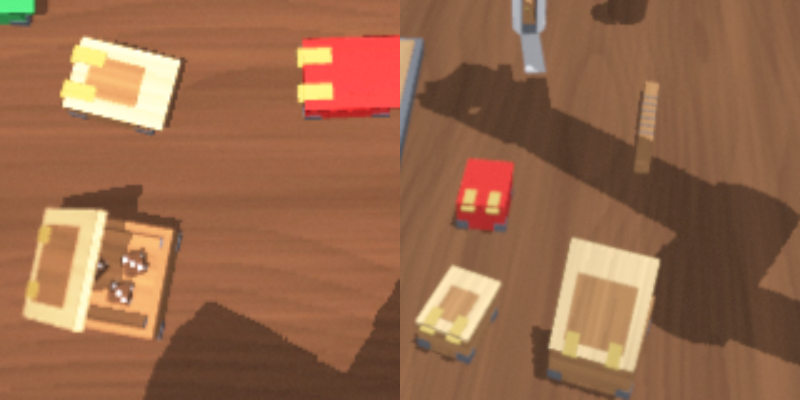

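From above, the lid's free edge at crop x≈105/80 matches about 0.97 rad. The smaller case is shut. Now laying the opener down.

```bash
python3 - <<'E'
from h import *
np.set_printoptions(suppress=True,precision=2)
g=np.array([625.5,-199,0])
bot.movel(g+[0,0,12],vel=100)
print(bot.movel(g+[0,0,2.5],vel=12,force_limit=4))
s=bot.get_obs();print(s["clock"],s["ee_pos"],s["force"],s["torque"])
cv2.imwrite("pics/side7.png",bot.camera("side")[:,:,::-1])
bot.move_gripper(50)
bot.movel(g+[0,0,120],vel=120)
bot.goto([400,-450,250],R(102.7,-1))
s=bot.get_obs();print(s["clock"],s["ee_pos"],s["force"],s["finger_gap"])
cv2.imwrite("pics/top8.png",bot.camera("top")[:,:,::-1]);cv2.imwrite("pics/side8.png",bot.camera("side")[:,:,::-1])
a=cv2.imread("pics/top8.png")[170:320,140:460];b=cv2.imread("pics/side8.png")[120:330,220:430]
cv2.imwrite("pics/j8.png",np.vstack([cv2.resize(a,(640,300)),np.hstack([cv2.resize(b,(300,300)),np.zeros((300,340,3),np.uint8)])]))
E
```

```text
True
19.5833 [ 625.36 -198.91    3.05] [-0.38  0.72  4.38] [-0.03 -0.09  0.  ]
22.8083 [ 400.53 -449.14  249.2 ] [0.07 0.09 0.05] 49.921359614247045
```

View pics/j8.png

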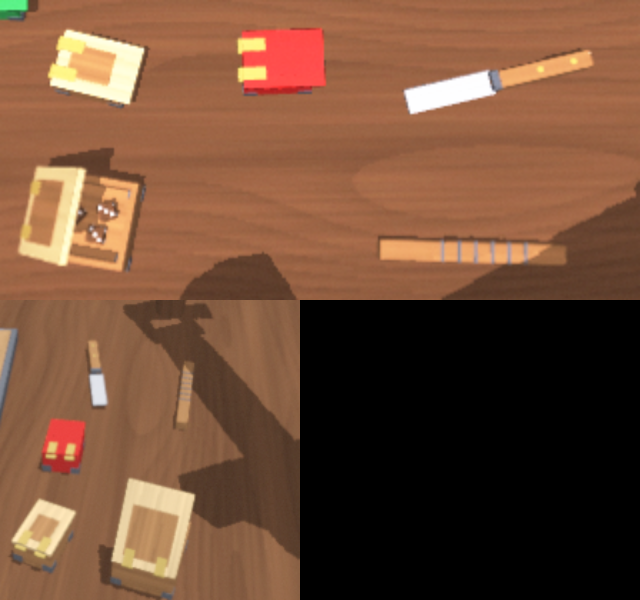

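The opener lies flat where it began, with its tip at top-crop (405,100). The lid is still open at (50,215), the smaller case is shut, and the gripper is clear.

```bash
python3 -c "
from bench import bot
bot.hold(0.3);bot.job_done();print(bot.get_obs()['clock'])"
```

```text
the job is handed in; nothing more can be done
the job is handed in; nothing more can be done
```

The job is handed in, with no verdict reported. The robot's clock was about 23 s of the 48 s allowed.

**What I did:**
- Gripped the bladed opener and slid the blade under the larger case's lip until a light touch on the wall, at 15.3 mm against 16 mm expected.
- Backed off 4 mm and levered the lid up along its arc.
- Withdrew, laid the opener back where it came from, released it and moved the arm clear.

**Last checks:**
- **Larger lid:** about 0.97 rad open by the top picture after the blade withdrew. It looked unchanged in the final pictures, and 0.7 rad is needed.
- **Smaller case:** shut in both views.
- **Opener:** flat and released. It touched down at the same tool height (3.05 mm) as when it was gripped.

**Disagreements and limits:**
- The two cameras differed by 5 to 9 mm in y. I leaned on the top camera, and the wall touch agreed with it.
- The wrist force was too noisy to show the 1–2 N lid load. I judged that the opener was carrying the lid from the pictures.
- I saw no sign of the gripper or arm touching the lid, but I had no direct contact reading to confirm it.

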